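# Line up the refill tubs by height on the laundry counter

### The arm

A 6-joint arm with a two-finger parallel gripper is mounted at the origin on the work surface. World frame = base frame: x ahead of the robot, y to its left, z up, the work surface at z = 0. Lengths are in m, angles in rad, forces in N, time in s.
With the tool pointing down it reaches from about 0.25 to 0.775 m from the base axis. Payload 4 kg.
Tool frame: the origin (TCP) lies at the centre of the arm's flange, where the gripper is bolted on; the fingertips stand 199 mm ahead of it and the grasp point (between the pads) lies 180 mm ahead of it; z points along the fingers, y is the line along which they close (so a half turn about z gives the same grasp; the last joint's range is limited). The gripper opens to 94 mm and grips with 3 to 60 N. Pads are 16 mm wide; open, the fingers measure 119 mm over their backs; the gripper's body (75 mm by 177 mm) begins 78 mm behind the grasp point.
Start: joints at [1.132, 0.087, 1.371, -0, 1.684, -0.103], TCP at [0.181, 0.519, 0.405] pointing down, gripper open.
Joint ranges: [-3.1, 3.1], [-0.76, 2.03], [0.27, 2.55], [-1.08, 4.22], [0.17, 2.65], [-2.57, 2.57]. Speed limits (rad/s): [2.79, 2.79, 3.14, 3.14, 3.14, 3.14].

### API

Orientations are given as [roll, pitch, yaw] about the fixed x, y, z axes, in that order (R = Rz(yaw) Ry(pitch) Rx(roll)).
In Python, from bench import robot, eyes, models gives the robot as it stands.
- The arm moves only by the tool step_arm, never from a script. Its argument "commands" is a list that holds one entry, the list of rows, each a list of 7 numbers: the shift along the tool's x, y, z in mm, then the turn, a rotation vector about the tool's x, y, z in rad, then the finger opening in mm, from 0 to 94. In form: [[[tx, ty, tz, wx, wy, wz, gripper], ...]]. A call has 1 to 20 rows; each row shifts and turns the commanded pose from where the row before left it, along the tool's axes as they then stand; what a row does not reach is not made up. A row lasts 1/8 s, in which the tool goes at most 62.5 mm and 10.7 degrees, less where a joint would pass 70% of its speed; a pose out of reach is approached as far as the arm can. A call is refused whole if a number of a shift passes 62.5 or a number of a turn 0.188, either way. A call with a gripper value outside its range is refused whole. The fingers move at their own pace and stop on an object; the grip force is fixed at half the most. Time passes only in rows, so rows that do not move let the fingers close. It gives the time, the measured TCP pose, the force, the opening and the grip force at its end, in the units of the state.
- robot.get_obs(): the state, without advancing time (a new reading comes with each control period).
- eyes.snapshot(name): name is "side" or "top" or "wrist"; returns a dict with "color" (420x560x3 uint8, red, green, blue), "camera_matrix" (3x3 intrinsics, pixels), "D" ([k1, k2, p1, p2, k3] as OpenCV has them; the pictures are not rectified), "eye" and "rotation" of the camera in the world; the wrist camera has in their place "tool_from_camera" (4x4, takes a point from camera to tool coordinates, whose origin is the TCP and whose axes are the flange's). Camera axes: x right, y up, looking along -z (the intrinsics and any distortion apply to the point x, -y, -z); pixel columns grow to the right and rows downward; lengths in m; the calibration is good to about 2 mm. A picture is of the moment at which its call begins: read the wrist's pose just before it. There is no depth.
- robot.close_job(): hands the job in; it is judged then, once.
Trained networks look in a picture, given as the dict that the camera call returned (one of the last four; its "shot" number tells which), for a name from the list of things; names that differ only in an ending like _2 or _b are one class to them, and where a whole thing is asked for, a point or a joint stands for the part that bears it (a point fixed in the world has none). Each returns a list of dicts, best first, with "confidence" (0 to 1); they miss things now and then, are a little off and sometimes report something else, mostly with a low value. They report only what shows in the picture. A call takes as long as a camera call. They do not tell look-alikes from the thing itself.
- models.masks_of(picture, query): "mask" (420x560 bool, what is visible of it) and "xy" ([column, row] in pixels, amid what is visible of it).
- models.tip_of(picture, query): "xy" ([column, row] in pixels: a listed point, or the origin of a listed thing).
The state is a dict: "time": time; "joint_positions": joint angles; "qvel": joint speeds; "joint_torque": joint torques, N m; "tool_pos": TCP position; "ee_rot": TCP orientation; "wrist_force": force on the tool from outside, world axes, zero at the start; "wrist_torque": the same for the moment, N m; "width": finger opening in m; "finger_force": force on a finger pad.
Only numpy, scipy, OpenCV 4.12 (cv2) and the standard library are available. Lean on these libraries where they do the work, as an engineer would, in place of code of your own. Each camera call takes 0.05 s, during which the arm holds its last target. There are 200 camera calls.

### The job

Set the four blue-lidded detergent tubs out for the laundry room's customers: stand them in the aluminium tray in order of height, one on the middle of each round black mark, with the tallest beside the white pump dispenser and the shortest at the other end, by the token bowl. Do not tip any of them over, and leave them all standing free.

Things in the scene. Friction and masses are not known exactly. Their poses are not given: they have to be found in the camera images.
- tub_a: The shortest of the four refill tubs: a closed upright cylinder 70 mm tall and 44 mm in diameter all the way up, white with a paper band and a blue lid. Loose, stands on the table at the start. Origin at the centre of its underside, z up to the lid.
- tub_b: The second shortest of the four refill tubs: a closed upright cylinder 95 mm tall and 50 mm in diameter all the way up, white with a paper band and a blue lid. Loose, stands on the table at the start. Origin at the centre of its underside, z up to the lid.
- tub_c: The second tallest of the four refill tubs: a closed upright cylinder 120 mm tall and 56 mm in diameter all the way up, white with a paper band and a blue lid. Loose, stands on the table at the start. Origin at the centre of its underside, z up to the lid.
- tub_d: The tallest of the four refill tubs: a closed upright cylinder 150 mm tall and 62 mm in diameter all the way up, white with a paper band and a blue lid. Loose, stands on the table at the start. Origin at the centre of its underside, z up to the lid.
- mark_1: Flat black round mark, 72 mm across, on the floor of the long aluminium tray; the leftmost seen from the robot (greatest y). Origin: its centre on the tray floor, 8 mm above the table. The four marks lie in a straight row along y, 95 mm apart. Tray: fixed, 110 x 570 mm, a lip along each long side, its top 14 mm above the table.
- mark_2: Flat black round mark, 72 mm across, on the floor of the long aluminium tray; the second from the left seen from the robot. Origin: its centre on the tray floor, 8 mm above the table. The four marks lie in a straight row along y, 95 mm apart. Tray: fixed, 110 x 570 mm, a lip along each long side, its top 14 mm above the table.
- mark_3: Flat black round mark, 72 mm across, on the floor of the long aluminium tray; the third from the left seen from the robot. Origin: its centre on the tray floor, 8 mm above the table. The four marks lie in a straight row along y, 95 mm apart. Tray: fixed, 110 x 570 mm, a lip along each long side, its top 14 mm above the table.
- mark_4: Flat black round mark, 72 mm across, on the floor of the long aluminium tray; the rightmost seen from the robot (least y). Origin: its centre on the tray floor, 8 mm above the table. The four marks lie in a straight row along y, 95 mm apart. Tray: fixed, 110 x 570 mm, a lip along each long side, its top 14 mm above the table.
- dispenser: White pump dispenser, fixed at either the left or the right end of the tray, in line with the marks, 102 mm beyond the last: body 60 x 60 x 110 mm, with its grey pump head 162 mm tall, spout towards the robot. Origin: centre of its underside, 8 mm above the table. A fixed steel token bowl (64 mm across, 30 mm tall) stands likewise at the other end.
There are look-alikes about, which are no part of the job. What is shaped like the tub_a but green is not meant.

How it is judged:
By the outcome, as a careful person would: the job done as asked, in the order asked, and still so for the second after the job is handed in, with the robot touching nothing.
It also fails if it takes over 112 s, if anything falls off the work surface, if the arm or the gripper's body presses on something with over 40 N, if the wrist force passes 120 N, or if a joint passes its speed limit or range.

## Working session

There is one attempt and no reset: what is moved stays moved. The work goes in short steps, Python scripts to look and compute and a tool call to move; the robot and the scene stay as the last step left them, time stands still between calls to the robot, and variables do not carry over. Pictures are saved under pics/ and viewed, at most 14 in all, crops included, and the job is handed in when it is done.

Besides the shell and the picture viewer there is one more tool, called after "Emit:" as name(argument=value, ...), one argument or row to a line, values as JSON. step_arm: Moves the arm, as the interface text tells. Its arguments: {"type":"object","properties":{"commands":{"type":"array"}},"required":["commands"]}

```bash
mkdir -p pics; ls; cat > h.py <<'E'
import numpy as np,cv2
from bench import robot,eyes,models
from scipy.spatial.transform import Rotation as R
def cam(p,obs=None):
    K=np.array(p["camera_matrix"]);D=np.array(p["D"])
    if "eye" in p: return K,D,np.array(p["eye"]),np.array(p["rotation"])
    T=np.array(p["tool_from_camera"]);Rt=R.from_euler('xyz',obs["ee_rot"]).as_matrix()
    return K,D,np.array(obs["tool_pos"])+Rt@T[:3,3],Rt@T[:3,:3]
def ray(p,uv,z,obs=None):
    K,D,e,Rc=cam(p,obs)
    n=cv2.undistortPoints(np.array([[uv]],float),K,D)[0,0]
    d=Rc@np.array([n[0],-n[1],-1]); return e+d*(z-e[2])/d[2]
def proj(p,X,obs=None):
    K,D,e,Rc=cam(p,obs)
    c=(np.atleast_2d(X)-e)@Rc; c=c*[1,-1,-1]
    return cv2.projectPoints(c,np.zeros(3),np.zeros(3),K,D)[0][:,0]
def save(p,n): cv2.imwrite('pics/'+n,cv2.cvtColor(np.ascontiguousarray(p["color"]),cv2.COLOR_RGB2BGR))
E
python3 - <<'E'
from h import *
o=robot.get_obs();print(o["tool_pos"],o["ee_rot"],o["time"])
for c in ["top","side"]:
    p=eyes.snapshot(c);save(p,c+'.png')
    print(c,p["eye"] if "eye" in p else '')
    for q in ["tub_a","mark_1","dispenser"]:
        for f in (models.masks_of,models.tip_of):
            z=0.008 if q!="tub_a" else 0
            for r in f(p,q): print(q,f.__name__,round(r["confidence"],2),np.round(r["xy"]),r["mask"].sum() if "mask" in r else '',np.round(ray(p,r["xy"],z),3))
E
```

```text
pics
[0.18117724 0.51917258 0.40350852] [-3.13938623e+00 -2.31158670e-04  2.80579974e+00] 0.0
top [0.393446   0.01539103 1.02643969]Traceback (most recent call last):
  File "<stdin>", line 9, in <module>
  File "h.py", line 12, in ray
    d=Rc@np.array([n[0],-n[1],-1]); return e+d*(z-e[2])/d[2]
                                                        ~^^^
IndexError: invalid index to scalar variable.
```

```bash
sed -i 's/np.array(p\["rotation"\])$/R.from_euler("xyz",p["rotation"]).as_matrix()/' h.py
cat > a.py <<'E'
from h import *
for c in ["top","side"]:
    p=eyes.snapshot(c);save(p,c+'.png')
    print(c,p["eye"],p["rotation"])
    for q in ["tub_a","mark_1","dispenser"]:
        for f in (models.masks_of,models.tip_of):
            z=0.008 if q!="tub_a" else 0
            for r in f(p,q): print(q,f.__name__,round(r["confidence"],2),np.round(r["xy"]),r["mask"].sum() if "mask" in r else '',np.round(ray(p,r["xy"],z),3))
E
python3 a.py
```

```text
top [0.393446   0.01539103 1.02643969] [ 0.16036973  0.00791349 -1.59634873]
tub_a call 0.97 [146. 214.] 399 [0.551 0.359 0.   ]
tub_a call 0.9 [247. 258.] 776 [0.433 0.101 0.   ]
tub_a call 0.79 [327. 248.] 390 [ 0.453 -0.097  0.   ]
tub_a call 0.77 [403. 241.] 803 [ 0.465 -0.287  0.   ]
tub_a call 0.75 [172. 248.] 356 [0.463 0.29  0.   ]
tub_a call 0.74 [205. 252.] 356 [0.449 0.207 0.   ]
tub_a call 0.9 [152. 215.]  [0.548 0.343 0.   ]
tub_a call 0.8 [252. 261.]  [0.426 0.089 0.   ]
tub_a call 0.79 [172. 248.]  [0.464 0.29  0.   ]
tub_a call 0.72 [210. 252.]  [0.45  0.194 0.   ]
tub_a call 0.7 [396. 240.]  [ 0.467 -0.27   0.   ]
tub_a call 0.58 [321. 253.]  [ 0.441 -0.082  0.   ]
mark_1 call 0.93 [266. 169.] 599 [0.655 0.049 0.008]
mark_1 call 0.78 [342. 178.] 596 [ 0.627 -0.141  0.008]
mark_1 call 0.64 [309. 175.] 614 [ 0.638 -0.058  0.008]
mark_1 call 0.59 [229. 172.] 582 [0.651 0.143 0.008]
mark_1 call 0.88 [304. 178.]  [ 0.628 -0.046  0.008]
mark_1 call 0.82 [340. 179.]  [ 0.624 -0.136  0.008]
mark_1 call 0.68 [230. 170.]  [0.657 0.142 0.008]
mark_1 call 0.63 [268. 170.]  [0.65
[... 888 characters left out ...]
285 0.   ]
tub_a call 0.46 [211. 208.]  [0.457 0.201 0.   ]
mark_1 call 0.96 [309. 212.] 363 [0.651 0.039 0.008]
mark_1 call 0.89 [350. 259.] 572 [ 0.622 -0.15   0.008]
mark_1 call 0.8 [290. 195.] 324 [0.656 0.13  0.008]
mark_1 call 0.68 [326. 232.] 460 [ 0.635 -0.048  0.008]
mark_1 call 0.94 [309. 214.]  [0.646 0.034 0.008]
mark_1 call 0.8 [351. 258.]  [ 0.625 -0.149  0.008]
mark_1 call 0.66 [325. 230.]  [ 0.64  -0.039  0.008]
mark_1 call 0.62 [289. 190.]  [0.665 0.15  0.008]
dispenser call 0.82 [270. 156.] 1373 [0.724 0.347 0.008]
dispenser call 0.86 [269. 176.]  [0.661 0.246 0.008]
dispenser call 0.57 [219. 234.]  [0.424 0.084 0.008]
dispenser call 0.33 [270. 275.]  [ 0.451 -0.098  0.008]
```

View pics/top.png

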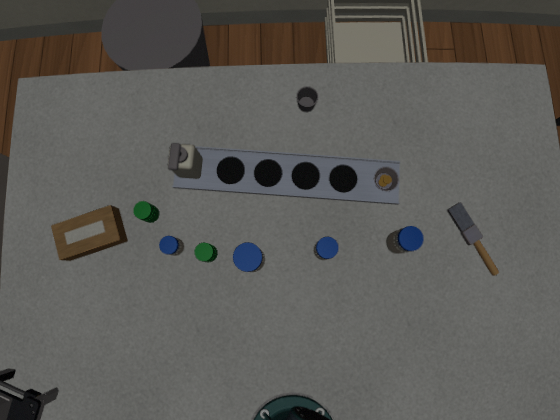

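View pics/side.png

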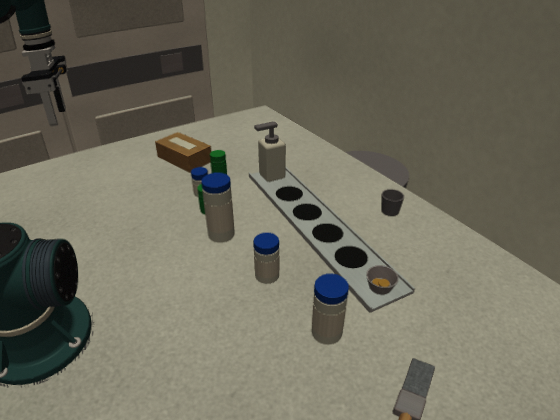

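Tubs (top view pixels): blue lids at (169,245) small = a, (327,248) = b, (410,238) = c, (248,257) largest = d. The green ones at (145,211) and (205,252) are look-alikes. The dispenser is at the left (+y) end, so d→mark_1, c→2, b→3, a→4. Next I fit positions and confirm in one crop.

```bash
cat >> h.py <<'E'
from scipy.optimize import minimize
TUB=dict(a=(.070,.022),b=(.095,.025),c=(.120,.028),d=(.150,.031))
def hull(p,x,y,z0,z1,r,obs=None):
    t=np.linspace(0,2*np.pi,48,endpoint=False)
    X=np.concatenate([np.c_[x+r*np.cos(t),y+r*np.sin(t),np.full(48,z)] for z in (z0,z1)])
    return cv2.convexHull(proj(p,X,obs).astype(np.float32))
def fitlid(p,m,h,r,xy0,lid=.016,obs=None,free=True):
    S=4
    dt=cv2.resize(m.astype(np.uint8)*255,None,fx=S,fy=S,interpolation=cv2.INTER_LINEAR)>127
    def cost(v):
        g=np.zeros(dt.shape,np.uint8)
        cv2.fillPoly(g,[np.round((hull(p,v[0],v[1],h-v[2],h,r,obs)+.5)*S*16).astype(np.int32)],1,shift=4)
        return 1-(g.astype(bool)&dt).sum()/max(1,(g.astype(bool)|dt).sum())
    s=minimize(cost,[*xy0,lid],method='Nelder-Mead',options=dict(initial_simplex=[[*xy0,lid],[xy0[0]+.01,xy0[1],lid],[xy0[0],xy0[1]+.01,lid],[*xy0,lid+.006]],xatol=1e-4,fatol=1e-4))
    return s.x,1-s.fun
def blues(p):
    H=cv2.cvtColor(np.ascontiguousarray(p["color"]),cv2.COLOR_RGB2HSV)
    m=((H[...,0]>105)&(H[...,0]<130)&(H[...,1]>150)&(H[...,2]>40)).astype(np.uint8)
    n,l,s,c=cv2.connectedComponentsWithStats(m)
    return [(l==i,c[i],s[i,4]) for i in range(1,n) if s[i,4]>25]
E
cat > b.py <<'E'
from h import *
for c in ["top","side"]:
    p=eyes.snapshot(c);K=blues(p);print(c,[(np.round(k[1]),k[2]) for k in K])
    pts={'top':dict(a=(169,245),b=(327,248),c=(410,238),d=(248,257)),'side':dict(a=(200,175),b=(266,243),c=(331,289),d=(217,183))}[c]
    for n,(h,r) in TUB.items():
        k=min(K,key=lambda k:np.hypot(*(k[1]-pts[n])))
        print(n,*[np.round(q,4) for q in fitlid(p,k[0],h,r,ray(p,k[1],h)[:2])])
    for r in models.masks_of(p,"mark_1")[:4]:
        print('mark',np.round(ray(p,cv2.minEnclosingCircle(cv2.findNonZero(r["mask"].astype(np.uint8)))[0],.008),4),np.round(ray(p,np.argwhere(r["mask"]).mean(0)[::-1],.008),4))
    if c=="top": cv2.imwrite('pics/crop.png',cv2.resize(p["color"][130:290,130:430,::-1],None,fx=2.6,fy=2.6,interpolation=2))
E
python3 b.py
```

```text
top [(array([410., 238.]), np.int32(476)), (array([168., 245.]), np.int32(266)), (array([327., 247.]), np.int32(368)), (array([247., 257.]), np.int32(647))]
a [0.4659 0.2795 0.0007] 0.9308
b [ 0.4496 -0.0847  0.0105] 0.9115
c [ 4.625e-01 -2.682e-01 -1.000e-04] 0.9439
d [0.4307 0.0893 0.0117] 0.9295
mark [ 0.627  -0.1435  0.008 ] [ 0.6272 -0.1433  0.008 ]
mark [0.6551 0.14   0.008 ] [0.6558 0.1406 0.008 ]
mark [0.6466 0.0455 0.008 ] [0.6465 0.0459 0.008 ]
mark [ 0.6362 -0.0495  0.008 ] [ 0.6369 -0.0497  0.008 ]
side [(array([211., 180.]), np.int32(620)), (array([266., 243.]), np.int32(430)), (array([331., 288.]), np.int32(810))]
a [0.4876 0.2277 0.0362] 0.5206
b [ 0.4488 -0.0894  0.0126] 0.9195
c [ 0.4615 -0.2725  0.0128] 0.9315
d [0.4294 0.0884 0.0136] 0.7056
mark [0.647  0.0442 0.008 ] [0.6456 0.0432 0.008 ]
mark [0.6544 0.1354 0.008 ] [0.655  0.1363 0.008 ]
mark [ 0.628  -0.1436  0.008 ] [ 0.6273 -0.1443  0.008 ]
mark [ 0.6353 -0.0517  0.008 ] [ 0.6371 -0.0509  0.008 ]
```

View pics/crop.png

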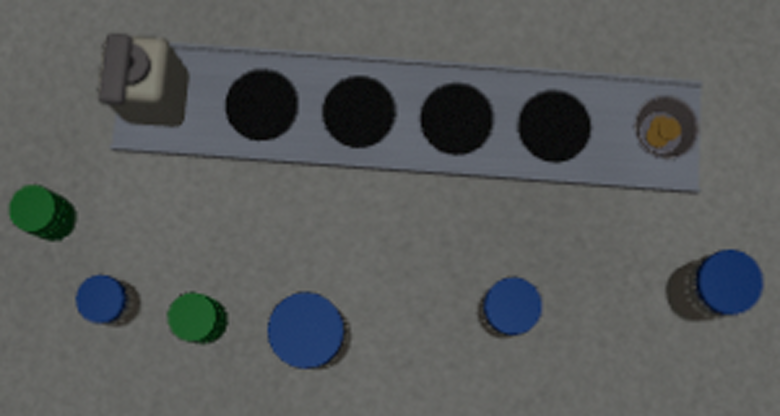

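Emit:
step_arm(
  commands=[
    [[0,0,0,0,0,0.1764,94],[0,0,0,0,0,0.1764,94],[0,0,0,0,0,0.1764,94],[0,0,0,0,0,0.1764,94],[0,0,0,0,0,0.1764,94],[0,0,0,0,0,0.1764,94],[0,0,0,0,0,0.1764,94],[-30,17,0,0,0,0,94],[-30,17,0,0,0,0,94],[-30,17,0,0,0,0,94],[-30,17,0,0,0,0,94],[-30,17,0,0,0,0,94],[-30,17,0,0,0,0,94],[-30,17,0,0,0,0,94],[-30,17,0,0,0,0,94],[-30,17,0,0,0,0,94],[-30,17,0,0,0,0,94],[-30,17,0,0,0,0,94],[-30,17,0,0,0,0,94],[0,0,0,0,0,0,94]],
  ],
)

```text
time: 3.5
tool_pos: [0.386, 0.158, 0.4047]
ee_rot: [3.141, 0.0, 1.567]
wrist_force: [-0.4, -0.4, -0.8]
width: 0.0936
finger_force: 0.0
```

```bash
cat > w.py <<'E'
import sys
from h import *
n=sys.argv[1];xy=np.array(eval(sys.argv[2]));dz=eval(sys.argv[3]) if len(sys.argv)>3 else 0
h,r=TUB[n]
o=robot.get_obs();p=eyes.snapshot("wrist");save(p,'w_%.0f.png'%(o["time"]*100))
print(o["time"],np.round(o["tool_pos"],4),np.round(o["ee_rot"],3));
print('tub px',proj(p,[*xy,h+dz],o))
K=blues(p);
for k in K:
    print(np.round(k[1]),k[2],np.round(ray(p,k[1],h+dz,o),4),end='')
    print(*[np.round(q,4) for q in fitlid(p,k[0],h+dz,r,ray(p,k[1],h+dz,o)[:2],obs=o)])
for q in models.masks_of(p,"mark_1")[:4]:
    print('mark',q["confidence"],np.round(ray(p,cv2.minEnclosingCircle(cv2.findNonZero(q["mask"].astype(np.uint8)))[0],.008,o),4),q["mask"].sum())
E
python3 w.py d "(.43,.089)"; ls pics; python3 -c "
from h import *
print(np.round(eyes.snapshot('wrist')['tool_from_camera'],3))"
```

```text
3.5 [0.386  0.158  0.4047] [3.141 0.    1.567]
tub px [[333.28525712 311.70712356]]
[374.  68.] 981 [0.4503 0.2674 0.15  ][4.474e-01 2.500e-01 1.000e-04] 0.1408
[333. 297.] 2200 [0.4294 0.1016 0.15  ][4.30e-01 9.12e-02 1.00e-04] 0.4988
mark 0.88 [0.6558 0.1383 0.008 ] 2771
crop.png
side.png
top.png
w_350.png
[[-0.     0.971  0.24   0.069]
 [ 1.     0.    -0.     0.   ]
 [-0.     0.24  -0.971  0.02 ]
 [ 0.     0.     0.     1.   ]]
```

View pics/w_350.png

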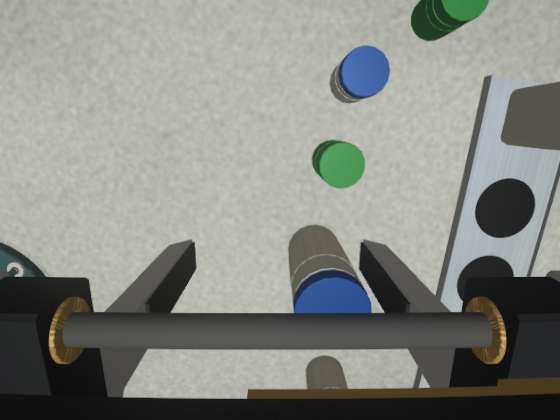

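The wrist view shows d's lid at about (333,297), lined up with the fingers in x, and mark_1 at (505,208). It agrees with the fixed cameras, so I go for d.

Emit:
step_arm(
  commands=[
    [[-23,14.7,0,0,0,0,94],[-23,14.7,0,0,0,0,94],[-23.5,14.6,0,0,0,0,94],[0,0,23,0,0,0,94],[0,0,23,0,0,0,94],[0,0,23,0,0,0,94],[0,0,23,0,0,0,94],[0,0,23,0,0,0,94],[0,0,0,0,0,0,94],[0,0,0,0,0,0,0],[0,0,0,0,0,0,0],[0,0,0,0,0,0,0],[0,0,0,0,0,0,0],[0,0,0,0,0,0,0],[0,0,0,0,0,0,0],[0,0,0,0,0,0,0],[0,0,0,0,0,0,0]],
  ],
)

```text
time: 5.78
tool_pos: [0.4295, 0.0899, 0.2903]
ee_rot: [3.141, -0.0, 1.571]
wrist_force: [-1.6, 0.0, 5.0]
width: 0.0617
finger_force: 30.0
```

Emit:
step_arm(
  commands=[
    [[0,0,-18,0,0,0,0],[0,0,-26,0,0,0,0],[0,0,-26,0,0,0,0],[5,23,0,0,0,0,0],[5,22.5,0,0,0,0,0],[5,22.5,0,0,0,0,0],[5,22.5,0,0,0,0,0],[5,22.5,0,0,0,0,0],[5,22.5,0,0,0,0,0],[5,22.5,0,0,0,0,0],[5,22.5,0,0,0,0,0],[5,22.5,0,0,0,0,0],[5,22.5,0,0,0,0,0],[0,0,0,0,0,0,0],[0,0,0,0,0,0,0]],
  ],
)

```text
time: 7.65
tool_pos: [0.6544, 0.1398, 0.3575]
ee_rot: [-3.137, 0.001, 1.571]
wrist_force: [0.4, 0.1, -5.1]
width: 0.0615
finger_force: 30.0
```

```bash
python3 - <<'E'
from h import *
o=robot.get_obs();print(o["tool_pos"],o["wrist_force"],o["width"])
p=eyes.snapshot("side");K=blues(p);h,r=TUB['d'];dz=o["tool_pos"][2]-.2903
for k in K: print(np.round(k[1]),k[2],*[np.round(q,4) for q in fitlid(p,k[0],h+dz,r,ray(p,k[1],h+dz)[:2])])
save(p,'s1.png')
E
```

```text
[0.65437803 0.13975096 0.35753963] [ 0.35251141  0.12287932 -5.10012562] 0.061473278541839586
[291. 123.] 304 [0.6538 0.1326 0.0112] 0.854
[199. 173.] 162 [0.3766 0.0247 0.    ] 0.3835
[266. 243.] 432 [ 0.3718 -0.2187  0.    ] 0.4887
[331. 288.] 812 [ 0.391  -0.3439  0.    ] 0.6281
```

Emit:
step_arm(
  commands=[
    [[0,1,20,0,0,0,0],[0,0,20,0,0,0,0],[0,0,11,0,0,0,0],[0,0,4,0,0,0,0],[0,0,0,0,0,0,0],[0,0,0,0,0,0,0]],
  ],
)

```text
time: 8.45
tool_pos: [0.6561, 0.1399, 0.3057]
ee_rot: [3.14, -0.0, 1.571]
wrist_force: [0.6, 0.3, -4.6]
width: 0.0617
finger_force: 30.0
```

Emit:
step_arm(
  commands=[
    [[0,0,3,0,0,0,0],[0,0,2,0,0,0,0],[0,0,1,0,0,0,0],[0,0,0,0,0,0,0]],
  ],
)

```text
time: 8.95
tool_pos: [0.6558, 0.1399, 0.2986]
ee_rot: [-3.142, -0.0, 1.571]
wrist_force: [0.5, 0.4, -5.0]
width: 0.0618
finger_force: 30.0
```

Emit:
step_arm(
  commands=[
    [[0,0,1,0,0,0,0],[0,0,0,0,0,0,0],[0,0,0,0,0,0,94],[0,0,0,0,0,0,94],[0,0,0,0,0,0,94],[0,0,0,0,0,0,94],[0,0,0,0,0,0,94],[0,0,-20,0,0,0,94],[0,0,-25,0,0,0,94],[0,0,-25,0,0,0,94],[0,0,-25,0,0,0,94],[-28,-14,-5,0,0,0,94],[-28,-14,0,0,0,0,94],[-28,-14,0,0,0,0,94],[-28,-14,0,0,0,0,94],[-28,-14,0,0,0,0,94],[-28,-14,0,0,0,0,94],[-28,-14,0,0,0,0,94],[-28,-14,0,0,0,0,94],[0,0,0,0,0,0,94]],
  ],
)

```text
time: 11.45
tool_pos: [0.5432, -0.0856, 0.3996]
ee_rot: [3.139, 0.001, 1.568]
wrist_force: [-0.3, 0.2, -0.1]
width: 0.0938
finger_force: 0.0
```

```bash
cat > t.py <<'E'
from h import *
import sys
o=robot.get_obs();print(o["time"],np.round(o["tool_pos"],4))
for c in ("top","side"):
  p=eyes.snapshot(c);save(p,c+'2.png')
  for k in blues(p):
    for n,(h,r) in TUB.items():
        v,s=fitlid(p,k[0],h+.008,r,ray(p,k[1],h+.008)[:2])
        if s>.85 and v[0]>.56: print(c,n,np.round(k[1]),k[2],np.round(v,4),round(s,3))
E
python3 t.py
```

```text
11.45 [ 0.5432 -0.0856  0.3996]
top c [223. 153.] 600 [0.6679 0.1455 0.0303] 0.92
top d [223. 153.] 600 [0.6549 0.1394 0.0008] 0.955
```

Emit:
step_arm(
  commands=[
    [[-27,-10,0,0,0,0,94],[-27,-10,0,0,0,0,94],[-27,-10,0,0,0,0,94],[-27,-10,0,0,0,0,94],[-27,-10,0,0,0,0,94],[-27,-10,0,0,0,0,94],[-27,-10,0,0,0,0,94],[-27,-10,0,0,0,0,94],[0,0,0,0,0,0,94],[0,0,0,0,0,0,94]],
  ],
)

```text
time: 12.8
tool_pos: [0.4646, -0.2992, 0.3978]
ee_rot: [3.141, -0.001, 1.572]
wrist_force: [0.2, 0.7, 0.0]
width: 0.094
finger_force: 0.0
```

```bash
python3 w.py c "(.462,-.270)"; python3 w.py b "(.449,-.087)"
```

```text
12.8 [ 0.4646 -0.2992  0.3978] [ 3.141e+00 -1.000e-03  1.572e+00]
tub px [[273.35903611 183.53946144]]
[277. 207.] 933 [ 0.4651 -0.2884  0.12  ][ 0.4666 -0.2952  0.    ] 0.2475
mark 0.7 [ 0.6272 -0.1442  0.008 ] 4012
12.9 [ 0.4646 -0.299   0.3978] [ 3.141 -0.     1.573]
tub px [[256.2100257  -65.54221474]]
[277. 206.] 983 [ 0.4646 -0.2936  0.095 ][ 0.4636 -0.2907 -0.    ] 0.3667
mark 0.62 [ 0.626  -0.1443  0.008 ] 4008
```

View pics/w_1280.png

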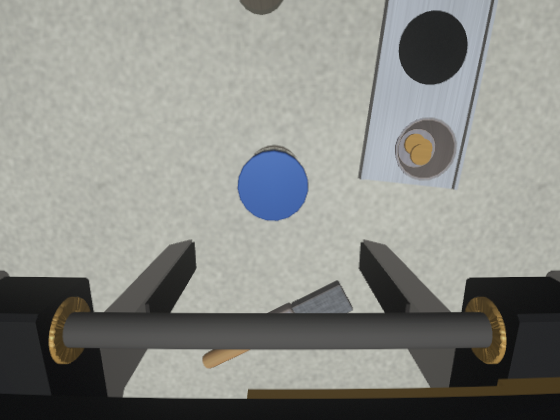

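c's lid centre is at (273,185), against (273,184.5) predicted. Going for c.

Emit:
step_arm(
  commands=[
    [[14,-1.5,0,0,0,0,94],[14,-1,10,0,0,0,94],[0,0,25,0,0,0,94],[0,0,25,0,0,0,94],[0,0,25,0,0,0,94],[0,0,25,0,0,0,94],[0,0,18,0,0,0,94],[0,0,0,0,0,0,94],[0,0,0,0,0,0,0],[0,0,0,0,0,0,0],[0,0,0,0,0,0,0],[0,0,0,0,0,0,0],[0,0,0,0,0,0,0],[0,0,0,0,0,0,0],[0,0,0,0,0,0,0],[0,0,0,0,0,0,0],[0,0,0,0,0,0,0]],
  ],
)

```text
time: 15.12
tool_pos: [0.4614, -0.2723, 0.27]
ee_rot: [3.141, 0.0, 1.571]
wrist_force: [-0.4, -0.5, 3.0]
width: 0.056
finger_force: 30.0
```

Emit:
step_arm(
  commands=[
    [[0,0,-20,0,0,0,0],[0,0,-25,0,0,0,0],[0,0,-25,0,0,0,0],[26.3,15.4,0,0,0,0,0],[26.3,15.4,0,0,0,0,0],[26.3,15.4,0,0,0,0,0],[26.3,15.4,0,0,0,0,0],[26.3,15.4,0,0,0,0,0],[26.3,15.4,0,0,0,0,0],[26.3,15.4,0,0,0,0,0],[26.3,15.4,0,0,0,0,0],[26.3,15.4,0,0,0,0,0],[26.3,15.4,0,0,0,0,0],[26.3,15.4,0,0,0,0,0],[26,15.4,0,0,0,0,0],[0,0,0,0,0,0,0],[0,0,25,0,0,0,0],[0,0,20,0,0,0,0],[0,0,0,0,0,0,0],[0,0,0,0,0,0,0]],
  ],
)

```text
time: 17.62
tool_pos: [0.6462, 0.0428, 0.295]
ee_rot: [3.141, -0.0, 1.57]
wrist_force: [-0.1, 0.8, -1.8]
width: 0.0562
finger_force: 30.0
```

Emit:
step_arm(
  commands=[
    [[0,0,9,0,0,0,0],[0,0,4,0,0,0,0],[0,0,2,0,0,0,0],[0,0,1.5,0,0,0,0],[0,0,0,0,0,0,0]],
  ],
)

```text
time: 18.25
tool_pos: [0.6462, 0.0432, 0.2784]
ee_rot: [3.141, -0.0, 1.571]
wrist_force: [0.2, 0.8, -2.3]
width: 0.0556
finger_force: 30.0
```

Emit:
step_arm(
  commands=[
    [[0,0,1,0,0,0,0],[0,0,0,0,0,0,0],[0,0,0,0,0,0,94],[0,0,0,0,0,0,94],[0,0,0,0,0,0,94],[0,0,0,0,0,0,94],[0,0,0,0,0,0,94],[0,0,-20,0,0,0,94],[0,0,-25,0,0,0,94],[0,0,-25,0,0,0,94],[0,0,-25,0,0,0,94],[0,0,-25,0,0,0,94],[-20,-24.6,0,0,0,0,94],[-20,-24.6,0,0,0,0,94],[-20,-24.6,0,0,0,0,94],[-20,-24.6,0,0,0,0,94],[-20,-24.6,0,0,0,0,94],[-20,-24.6,0,0,0,0,94],[-20,-24.6,0,0,0,0,94],[-20,-24.6,0,0,0,0,94]],
  ],
)

```text
time: 20.75
tool_pos: [0.4484, -0.1174, 0.3991]
ee_rot: [3.139, 0.001, 1.571]
wrist_force: [0.7, -0.2, -0.2]
width: 0.0938
finger_force: 0.0
```

```bash
sed -i 's/\[...,1\]>150/[...,1]>110/' h.py; python3 w.py b "(.449,-.087)"; python3 t.py
```

```text
20.75 [ 0.4484 -0.1174  0.3991] [3.139e+00 1.000e-03 1.571e+00]
tub px [[276.71140464 176.85989669]]
[535.  21.] 2207 [0.6542 0.0385 0.095 ][0.6628 0.0478 0.0107] 0.9497
[274. 179.] 2331 [ 0.4464 -0.0887  0.095 ][ 0.4467 -0.0891  0.0006] 0.872
mark 0.79 [0.6441 0.044  0.008 ] 996
mark 0.61 [ 0.627  -0.1453  0.008 ] 2866
mark 0.56 [ 0.6355 -0.0503  0.008 ] 3358
20.85 [ 0.4478 -0.1179  0.3993]
top c [223. 153.] 622 [0.6689 0.1445 0.0343] 0.906
top d [223. 153.] 622 [0.6555 0.139  0.0024] 0.968
top b [266. 160.] 481 [0.6576 0.0466 0.0395] 0.912
top c [266. 160.] 481 [ 0.6454  0.0454 -0.0018] 0.96
```

Emit:
step_arm(
  commands=[
    [[15,0,0,0,0,0,94],[15,0,10,0,0,0,94],[0,0,25,0,0,0,94],[0,0,25,0,0,0,94],[0,0,25,0,0,0,94],[0,0,25,0,0,0,94],[0,0,25,0,0,0,94],[0,0,14,0,0,0,94],[0,0,0,0,0,0,94],[0,0,0,0,0,0,0],[0,0,0,0,0,0,0],[0,0,0,0,0,0,0],[0,0,0,0,0,0,0],[0,0,0,0,0,0,0],[0,0,0,0,0,0,0],[0,0,0,0,0,0,0],[0,0,0,0,0,0,0],[0,0,0,0,0,0,0]],
  ],
)

```text
time: 23.2
tool_pos: [0.4493, -0.0869, 0.2483]
ee_rot: [-3.141, 0.0, 1.571]
wrist_force: [-2.5, 0.4, 2.2]
width: 0.0495
finger_force: 30.0
```

Emit:
step_arm(
  commands=[
    [[0,0,-20,0,0,0,0],[0,0,-20,0,0,0,0],[0,0,-20,0,0,0,0],[4.7,23.4,0,0,0,0,0],[4.7,23.4,0,0,0,0,0],[4.7,23.4,0,0,0,0,0],[4.7,23.4,0,0,0,0,0],[4.7,23.4,0,0,0,0,0],[4.7,23.4,0,0,0,0,0],[4.7,23.4,0,0,0,0,0],[4.7,23.4,0,0,0,0,0],[0,0,0,0,0,0,0],[0,0,20,0,0,0,0],[0,0,20,0,0,0,0],[0,0,0,0,0,0,0],[0,0,0,0,0,0,0]],
  ],
)

```text
time: 25.2
tool_pos: [0.6363, -0.0493, 0.2679]
ee_rot: [-3.141, -0.0, 1.571]
wrist_force: [-0.0, -0.8, -1.5]
width: 0.0499
finger_force: 30.0
```

Emit:
step_arm(
  commands=[
    [[0,0,6,0,0,0,0],[0,0,3,0,0,0,0],[0,0,2,0,0,0,0],[0,0,0,0,0,0,0],[0,0,0,0,0,0,0]],
  ],
)

```text
time: 25.82
tool_pos: [0.6366, -0.0492, 0.2574]
ee_rot: [3.141, -0.0, 1.571]
wrist_force: [-0.4, -1.3, -1.2]
width: 0.0494
finger_force: 30.0
```

Emit:
step_arm(
  commands=[
    [[0,0,1.5,0,0,0,0],[0,0,0,0,0,0,0],[0,0,0,0,0,0,94],[0,0,0,0,0,0,94],[0,0,0,0,0,0,94],[0,0,0,0,0,0,94],[0,0,0,0,0,0,94],[0,0,-20,0,0,0,94],[0,0,-25,0,0,0,94],[0,0,-25,0,0,0,94],[0,0,-25,0,0,0,94],[0,0,-25,0,0,0,94],[0,0,-25,0,0,0,94],[25,-14.2,0,0,0,0,94],[25,-14.2,0,0,0,0,94],[25,-14.2,0,0,0,0,94],[25,-14.2,0,0,0,0,94],[25,-14.2,0,0,0,0,94],[25,-14.2,0,0,0,0,94],[25,-14.2,0,0,0,0,94]],
  ],
)

```text
time: 28.32
tool_pos: [0.5364, 0.1265, 0.4027]
ee_rot: [3.139, -0.0, 1.571]
wrist_force: [0.2, -0.4, 0.4]
width: 0.0941
finger_force: 0.0
```

Emit:
step_arm(
  commands=[
    [[25,-14.2,0,0,0,0,70],[25,-14.2,0,0,0,0,70],[25,-14.2,0,0,0,0,70],[25,-14.2,0,0,0,0,70],[25,-14.2,0,0,0,0,70],[0,0,0,0,0,0,70],[0,0,0,0,0,0,70]],
  ],
)

```text
time: 29.2
tool_pos: [0.4663, 0.2503, 0.4017]
ee_rot: [3.14, -0.0, 1.571]
wrist_force: [0.3, -0.2, -1.1]
width: 0.07
finger_force: 0.0
```

```bash
python3 w.py a "(.466,.2795)"; python3 t.py
```

```text
29.2 [0.4663 0.2503 0.4017] [ 3.14  -0.     1.571]
tub px [[276.0459024  174.51901887]]
[275. 175.] 1619 [0.4651 0.2791 0.07  ][0.465  0.2793 0.0126] 0.9194
mark 0.59 [0.6546 0.1389 0.008 ] 556
29.3 [0.4665 0.25   0.4012]
top c [223. 153.] 618 [0.6686 0.1456 0.034 ] 0.907
top d [223. 153.] 618 [ 6.552e-01  1.390e-01 -6.000e-04] 0.969
top b [266. 160.] 481 [0.6575 0.0468 0.0389] 0.911
top c [266. 160.] 481 [0.6466 0.0456 0.0042] 0.96
top a [307. 166.] 374 [ 0.6482 -0.0511  0.0426] 0.9
top b [307. 166.] 374 [ 0.6386 -0.0483  0.0154] 0.931
side c [290. 145.] 317 [0.6938 0.1914 0.0185] 0.902
side d [290. 145.] 317 [0.6546 0.1356 0.0113] 0.911
side b [309. 172.] 324 [0.676  0.0813 0.0191] 0.905
side c [309. 172.] 324 [0.6457 0.0412 0.0111] 0.931
side a [330. 201.] 315 [ 0.6655 -0.0194  0.0203] 0.914
side b [330. 201.] 315 [ 0.6367 -0.052   0.0119] 0.908
```

Emit:
step_arm(
  commands=[
    [[15,-0.5,10,0,0,0,70],[14.3,0,20,0,0,0,70],[0,0,25,0,0,0,70],[0,0,25,0,0,0,70],[0,0,25,0,0,0,70],[0,0,25,0,0,0,70],[0,0,25,0,0,0,70],[0,0,18,0,0,0,70],[0,0,0,0,0,0,70],[0,0,0,0,0,0,0],[0,0,0,0,0,0,0],[0,0,0,0,0,0,0],[0,0,0,0,0,0,0],[0,0,0,0,0,0,0],[0,0,0,0,0,0,0],[0,0,0,0,0,0,0],[0,0,0,0,0,0,0]],
  ],
)

```text
time: 31.52
tool_pos: [0.4658, 0.2802, 0.2287]
ee_rot: [3.14, -0.001, 1.571]
wrist_force: [-1.9, 0.1, 6.2]
width: 0.0436
finger_force: 30.0
```

Emit:
step_arm(
  commands=[
    [[0,0,-20,0,0,0,0],[0,0,-25,0,0,0,0],[0,0,-25,0,0,0,0],[0,0,-25,0,0,0,0],[0,0,-25,0,0,0,0],[0,0,-25,0,0,0,0],[0,0,-25,0,0,0,0],[-26.5,0,0,0,0,0,0],[-26.5,0,0,0,0,0,0],[-26.5,0,0,0,0,0,0],[-26.5,0,0,0,0,0,0],[-26.5,0,0,0,0,0,0],[-26.5,0,0,0,0,0,0],[-26.5,0,0,0,0,0,0],[-26.5,0,0,0,0,0,0],[-26.5,0,0,0,0,0,0],[-26.5,0,0,0,0,0,0],[-26.5,0,0,0,0,0,0],[-26.5,0,0,0,0,0,0]],
  ],
)

```text
time: 33.9
tool_pos: [0.4655, -0.0389, 0.3967]
ee_rot: [-3.14, -0.0, 1.571]
wrist_force: [-0.1, 0.6, -0.5]
width: 0.0437
finger_force: 30.0
```

Emit:
step_arm(
  commands=[
    [[-26.5,20,0,0,0,0,0],[-26.5,20,0,0,0,0,0],[-26.5,20,0,0,0,0,0],[-26.5,20,0,0,0,0,0],[0,20,0,0,0,0,0],[0,20,0,0,0,0,0],[0,20,0,0,0,0,0],[0,21,0,0,0,0,0],[0,0,0,0,0,0,0],[0,0,0,0,0,0,0]],
  ],
)

```text
time: 35.15
tool_pos: [0.6263, -0.144, 0.3968]
ee_rot: [-3.14, -0.0, 1.571]
wrist_force: [-0.8, -0.3, -0.3]
width: 0.0435
finger_force: 30.0
```

Final height is about 0.2367; I go down 150 mm, then ease in.

Emit:
step_arm(
  commands=[
    [[0,0.5,25,0,0,0,0],[0,0,25,0,0,0,0],[0,0,25,0,0,0,0],[0,0,25,0,0,0,0],[0,0,25,0,0,0,0],[0,0,20,0,0,0,0],[0,0,5,0,0,0,0],[0,0,0,0,0,0,0],[0,0,3,0,0,0,0],[0,0,2,0,0,0,0],[0,0,1.5,0,0,0,0],[0,0,0,0,0,0,0],[0,0,0,0,0,0,0]],
  ],
)

```text
time: 36.78
tool_pos: [0.6272, -0.1439, 0.2412]
ee_rot: [3.141, -0.0, 1.571]
wrist_force: [-0.5, 0.2, -0.7]
width: 0.0435
finger_force: 30.0
```

Emit:
step_arm(
  commands=[
    [[0,0,2,0,0,0,0],[0,0,1.5,0,0,0,0],[0,0,0,0,0,0,0],[0,0,0,0,0,0,0]],
  ],
)

```text
time: 37.28
tool_pos: [0.6272, -0.1439, 0.2376]
ee_rot: [3.142, -0.0, 1.571]
wrist_force: [-1.1, -0.1, -1.6]
width: 0.0435
finger_force: 30.0
```

Emit:
step_arm(
  commands=[
    [[0,0,1,0,0,0,0],[0,0,0,0,0,0,0],[0,0,0,0,0,0,94],[0,0,0,0,0,0,94],[0,0,0,0,0,0,94],[0,0,0,0,0,0,94],[0,0,0,0,0,0,94],[0,0,-20,0,0,0,94],[0,0,-25,0,0,0,94],[0,0,-25,0,0,0,94],[0,0,-25,0,0,0,94],[0,0,-25,0,0,0,94],[0,0,-25,0,0,0,94],[0,-25,-15,0,0,0,94],[0,-30,0,0,0,0,94],[0,-30,0,0,0,0,94],[0,-30,0,0,0,0,94],[0,-30,0,0,0,0,94],[0,-30,0,0,0,0,94],[0,0,0,0,0,0,94]],
  ],
)

```text
time: 39.78
tool_pos: [0.4509, -0.1438, 0.3988]
ee_rot: [3.138, 0.001, 1.57]
wrist_force: [1.1, -0.8, 0.1]
width: 0.0938
finger_force: 0.0
```

```bash
python3 t.py
```

```text
39.775 [ 0.4509 -0.1438  0.3988]
top c [223. 153.] 620 [0.669  0.1456 0.0356] 0.907
top d [223. 153.] 620 [0.6555 0.1391 0.0022] 0.967
top b [266. 160.] 480 [0.6576 0.0466 0.0396] 0.91
top c [266. 160.] 480 [0.6462 0.0456 0.0048] 0.958
top a [307. 166.] 374 [ 0.6482 -0.0511  0.0426] 0.9
top b [307. 166.] 374 [ 0.6386 -0.0483  0.0154] 0.931
top a [347. 171.] 271 [ 6.272e-01 -1.422e-01 -1.000e-04] 0.957
side a [330. 201.] 322 [ 0.665  -0.0191  0.0199] 0.906
side b [330. 201.] 322 [ 0.6362 -0.0518  0.0118] 0.933
side a [354. 234.] 303 [ 0.6269 -0.1475  0.0121] 0.919
```

View pics/top2.png

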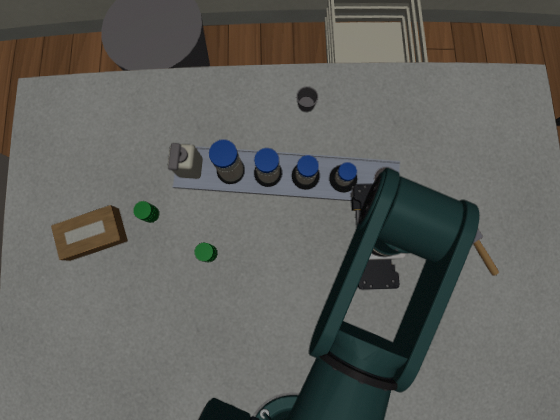

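View pics/side2.png

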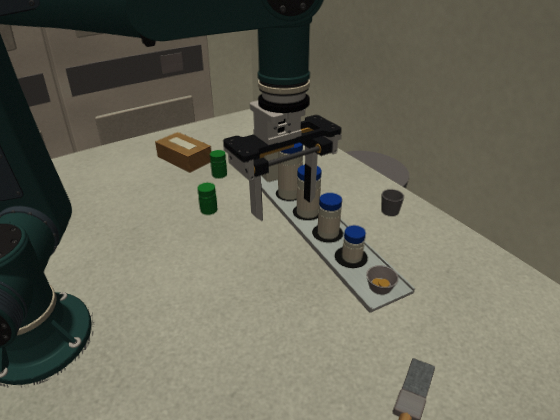

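Top view: all four tubs stand on their marks in the right order, with lids at (223,153), (266,160), (307,167) and (347,171). The side view agrees, and the green look-alikes have not moved.

```bash
python3 -c "
from bench import robot
print(robot.close_job())"
```

```text
the job is handed in; nothing more can be done
None
```

The job is handed in: all four blue-lidded tubs stand free on their marks, tallest by the dispenser down to shortest by the token bowl, each within about 3 mm of its mark's middle by the cameras, at about 40 s of the 112 s allowed.

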